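# Make room on the ratchet filing rail and file the red slip box

## Robot

A 6-joint arm with a two-finger parallel gripper is mounted at the origin on the work surface. World frame = base frame: x ahead of the robot, y to its left, z up, the work surface at z = 0. Lengths are in m, angles in rad, forces in N, time in s.
With the tool pointing down it reaches from about 0.275 to 1 m from the base axis. Payload 8.4 kg.
Tool frame: the origin (TCP) lies on the centre line of the jaws, within the pads' length; the fingertips stand 17 mm ahead of it and the grasp point (between the pads) lies 2 mm behind it (bot.tcp_to_tips is the y of the fingertips in the tool frame, in m); y points along the fingers, z is the direction in which the jaws open and shut, and the axes are right-handed (so a half turn about y gives the same grasp; the last joint's range is limited). The gripper opens to 85 mm and grips with 20 to 120 N. Pads are 22 mm wide; open, the fingers measure 114 mm over their backs; the gripper's body (76 mm by 85 mm) begins 54 mm behind the grasp point. The pads swing forward as they close: fully open they stand 13 mm farther back than shut.
Start: joints at [-1.308, 0.353, 1.633, -0, 1.155, -0.002], TCP at [0.164, -0.603, 0.248] pointing down, gripper open.
Joint ranges: [-2.63, 2.63], [-0.92, 2.1], [0.06, 2.66], [-1.3, 4.44], [0, 2.69], [-3.02, 3.02]. Speed limits (rad/s): [2.22, 2.22, 2.79, 3.14, 3.14, 3.14].

## Interface

Orientations are given as a unit quaternion [x, y, z, w].
In Python, from workcell import bot, hand, kinematics, get_obs, vision, hand_in gives the robot as it stands. The module is installed in compiled form; this text tells all that it offers. Calls block until the motion is done:
- bot.reach(position, orientation): joint-space move of the TCP to a pose.
- bot.servo_line(position, ori=None, velocity=0.15): straight line of the TCP; ori=None keeps the orientation; velocity is the mean speed in m/s.
- bot.goto_joints(angles): joint-space move.
- hand.move_gripper(opening, strength=None): finger opening in m; strength is the grip in N (None keeps the last); returns when the fingers have stopped.
- bot.dwell(seconds).
- kinematics.solve_ik(position, orientation): joint angles nearest the present ones, or None.
- get_obs(): the state.
- vision.read_camera(name): name is "scene" or "top" or "wrist"; returns a dict with "frame" (400x640x3 uint8, red, green, blue), "intrinsics" (3x3 intrinsics, pixels), "dist" ([k1, k2, p1, p2, k3] as OpenCV has them; the pictures are not rectified), "view" (4x4, takes a point from world to camera coordinates). Camera axes: x right, y down, z forward; pixel columns grow to the right and rows downward; lengths in m; the calibration is good to about 2 mm. A picture is of the moment at which its call begins. There is no depth.
A pose or a line that the arm cannot do raises bot.IKError and nothing moves.
- hand_in(): hands the job in, once; it reports no verdict.
The state is a dict: "time_s": time; "joint_pos": joint angles; "joint_vel": joint speeds; "joint_efforts": joint torques, N m; "position": TCP position; "orientation": TCP orientation; "wrist_force": force on the tool from outside, world axes, zero at the start; "ft_torque": the same for the moment, N m; "gripper_width": finger opening in m.
Only numpy, scipy, OpenCV 4.12 (cv2) and the standard library are available. Lean on these libraries where they do the work, as an engineer would, in place of code of your own. Each camera call takes 0.05 s, during which the arm holds its last target.

## Task

File the red slip box that stands in front of the filing rail: press the orange release pad on the sliding bookend and, keeping it pressed, push the bookend back along its bar until the gap is wide enough; then push the red box straight in beside the others until it meets the bar and its spine is flush with theirs, and push the bookend up snug against it so that the row is held. Do it all with the fingertips: slide the boxes, never lift or tip one, and leave the rest of the desk as it is.

Things in the scene. Friction and masses are not known exactly. Their poses are not given: they have to be found in the camera images.
- file_rail: Filing rail fixed to the desk. Origin on the desk at the inner face of the grey end plate (100 mm tall), mid-depth of the row. +x along the bar, the way the bookend opens; +y the open side, where spines face. Bar: x 0 to 292, y -55 (boxes meet this face) to -69, z 30 to 44 mm. Three boxes stand on the desk at x 0 to about 109, y -55 to 55 mm. A filed box has its centre at y = 0. Far bracket: 52 mm tall.
- bookend (a joint): Bookend along the bar, m: 0 = face 108 mm from the end plate (three boxes tight), grows as it opens, stop 0.092; the gap beside the three boxes; the red box takes 0.036. Starts 0.003 to 0.016. Ratchet, 6 mm teeth: slides closed freely (5 to 12 N, up to 18 N with the box), blocks opening after up to 6 mm of play unless the release is pressed (then 3 N). After closing it may spring back up to 6 mm. Locks itself.
- release (a joint): How far the orange release pad is pressed down, m: 0 = up, 0.009 = at its stop. The pawl is clear of the teeth from 0.0045; press to 0.006 to 0.009 and keep it there. Spring: 3 N at the start, 5.4 N fully down; comes up by itself. It bobs by up to 0.004 as the ratchet clicks and can rest a little down on a tooth.
- pad_top (a point): Centre of the pad's top: orange, ribbed, 50 mm along the rail's x, 36 mm along its y, 72 mm above the desk when up; goes straight down, rides with the bookend. It lies in a saddle 56 mm long between the grey bookend plate (-x side) and the push tab (+x side), both 100 mm tall, open towards +y and -y: fingertips standing on the pad can push the tab (to open) or the plate (to close).
- bookend_face (a point): Point on the bookend plate's face that presses on the boxes, 50 mm above the desk, at rail y = 0. Axes as the rail's. The plate is grey, 4 mm thick, rail y -80 to 35, top 100 mm above the desk; behind it (+x) a black housing round the bar, 62 mm long, rail y -84 to -40, top 56 mm above the desk.
- tab_mid (a point): Centre of the grey push tab at the far (+x) end of the bookend's housing: upright plate 6 mm thick along the rail's x, 44 mm wide along y, standing free from 56 to 100 mm above the desk (this point 77 mm). Its -x face is pushed to open; its +x face can be pushed to close.
- new_box_mid (a point): The red slip box to file: 36 mm thick (its x), 110 mm deep (its y), 110 mm tall, about 0.35 kg, label and finger hole on the spine. The point is its centre, 55 mm above the desk; +y points out of the spine. It stands on the desk on the open side, its back to the gap's place, square to the rail within 8 degrees, 15 to 65 mm in front of the row. Slides with 1 to 4 N.
- box_blue_mid (a point): One of the three filed boxes (blue), same make as the red one: 36 mm thick (its x), 110 mm deep (its y), 110 mm tall, about 0.35 kg, label and finger hole on the spine. The point is its centre, 55 mm above the desk; +y points out of the spine. The order of the three varies.
- box_green_mid (a point): One of the three filed boxes (green), same make as the red one: 36 mm thick (its x), 110 mm deep (its y), 110 mm tall, about 0.35 kg, label and finger hole on the spine. The point is its centre, 55 mm above the desk; +y points out of the spine. The order of the three varies.
- box_grey_mid (a point): One of the three filed boxes (grey), same make as the red one: 36 mm thick (its x), 110 mm deep (its y), 110 mm tall, about 0.35 kg, label and finger hole on the spine. The point is its centre, 55 mm above the desk; +y points out of the spine. The order of the three varies.
- stapler: Bystander, not to be moved: blue and black stapler lying behind the bar, 128 x 34 x 53 mm. Origin at the centre of its underside.
- stamp: Bystander, not to be moved: rubber stamp with a wooden knob, 50 x 30 x 72 mm, on the open side of the row. Origin at the centre of its underside.
- tea_bottle: Bystander, not to be moved: bottle of tea, 64 mm across, 200 mm tall. Origin at the centre of its underside.
- mouse: Bystander, not to be moved: black computer mouse, 105 x 60 x 32 mm. Origin at the centre of its underside.

How it is judged:
By the outcome, as a careful person would: the job done as asked, in the order asked, and still so for the second after the job is handed in, with the robot touching nothing.
It also fails if it takes over 56 s, if anything falls off the work surface, if the arm or the gripper's body presses on something with over 40 N, if the wrist force passes 120 N, or if a joint passes its speed limit or range.

## Working session

There is one attempt and no reset: what is moved stays moved. The work goes in short steps, each a Python script; the robot and the scene stay as the last script left them, time stands still between calls to the robot, and variables do not carry over. Pictures are saved under pics/ and viewed, and the job is handed in when it is done.

```bash
mkdir -p pics; ls
python3 - <<'E'
from workcell import bot, hand, kinematics, get_obs, vision
import cv2, pickle
o=get_obs(); print(o)
print(bot.tcp_to_tips)
d={}
for n in ["scene","top","wrist"]:
    c=vision.read_camera(n); d[n]=c
    cv2.imwrite(f"pics/a_{n}.png",c["frame"][:,:,::-1])
    print(n,c["intrinsics"].tolist(),c["dist"],c["view"].round(4).tolist())
pickle.dump(d,open("a.pkl","wb"))
E
```

```text
pics
{'time_s': 0.0, 'joint_pos': array([-1.30843772e+00,  3.53649037e-01,  1.63417768e+00, -1.37146693e-05,
        1.15518713e+00, -2.41190192e-03]), 'joint_vel': array([-0.00199727, -0.00258127,  0.0010351 ,  0.0003599 ,  0.0026614 ,
       -0.0015122 ]), 'joint_efforts': array([-2.91972181e-03, -6.05268717e+01, -3.42062581e+01, -2.36611195e-04,
        9.42207291e-03,  7.49379780e-06]), 'position': array([ 0.16342089, -0.60276593,  0.24754248]), 'orientation': array([-0.09340876,  0.70141672, -0.70042141,  0.09326972]), 'wrist_force': array([-0.15164316,  0.13362745, -0.08027309]), 'ft_torque': array([-0.00237811,  0.01564665,  0.05722325]), 'gripper_width': 0.0852965399448188}
0.017
scene [[496.67186959509445, 0.0, 315.7414112791981], [0.0, 496.67186959509445, 201.66792991569434], [0.0, 0.0, 1.0]] [-0.00402745  0.          0.          0.          0.        ] [[-0.64, 0.7681, -0.0213, 0.4389], [0.5259, 0.4176, -0.741, -0.1938], [-0.5602, -0.4855, -0.6712, 1.3787], [0.0, 0.0, 0.0, 1.0]]
top [[484.96077067125896, 0.0, 319.6566093205755], [0.0, 484.96077067125896, 182.81462853778498], [0.0, 0.0, 1.0]] [-0.07486104  0.          0.          0.          0.        ] [[-0.0283, -0.9996, 0.0091, -0.1206], [-0.9931, 0.0271, -0.1137, 0.5483], [0.1134, -0.0123, -0.9935, 1.0886], [0.0, 0.0, 0.0, 1.0]]
wrist [[315.03632797975325, 0.0, 320.88236173610494], [0.0, 315.03632797975325, 198.6957962946881], [0.0, 0.0, 1.0]] [0.01967553 0.         0.         0.         0.        ] [[0.2615, -0.9652, -0.0004, -0.6248], [-0.928, -0.2515, 0.2748, -0.0346], [-0.2653, -0.0714, -0.9615, 0.3782], [0.0, 0.0, 0.0, 1.0]]
```

View pics/a_scene.png

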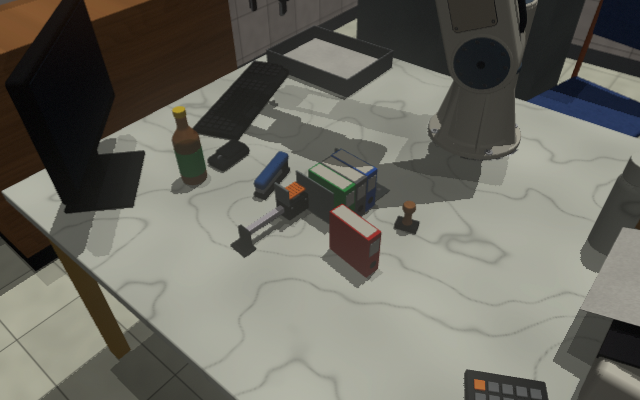

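View pics/a_top.png

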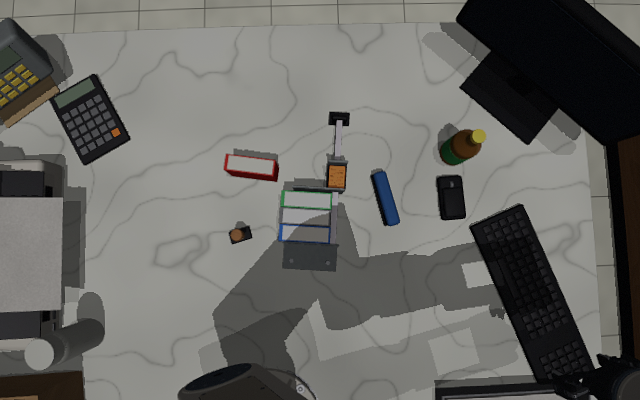

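View pics/a_wrist.png

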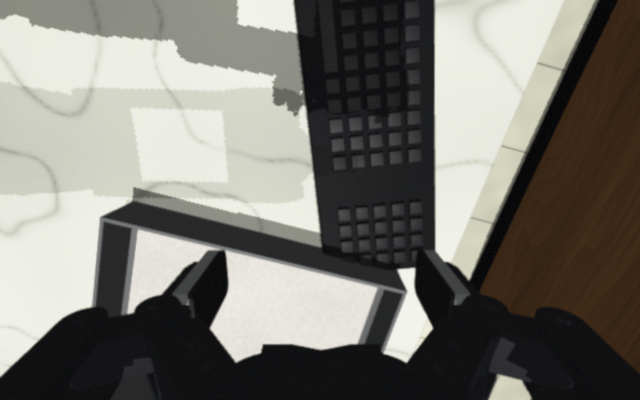

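Run:
```python
import cv2,pickle
d=pickle.load(open("a.pkl","rb"))
t=d["top"]["frame"][100:280,215:415,::-1]
cv2.imwrite("pics/b_top.png",cv2.resize(t,None,fx=4,fy=3.33*1.0 and 4,interpolation=cv2.INTER_CUBIC)[:600*2][:720])
s=d["scene"]["frame"][140:290,220:420,::-1]
cv2.imwrite("pics/b_scene.png",cv2.resize(s,None,fx=4,fy=4,interpolation=cv2.INTER_CUBIC))
cv2.imwrite("pics/b_top.png",cv2.resize(d["top"]["frame"][100:280,215:415,::-1],None,fx=3.3,fy=3.3,interpolation=cv2.INTER_CUBIC))
```

```text
(no output)
```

View pics/b_top.png

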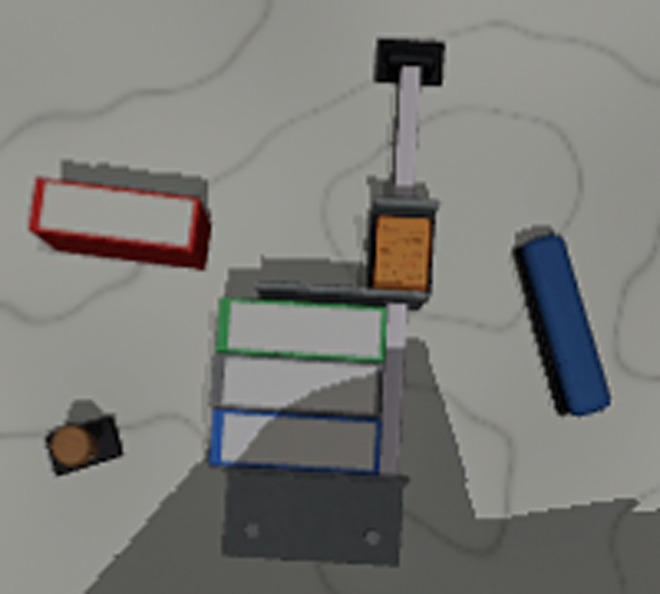

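View pics/b_scene.png

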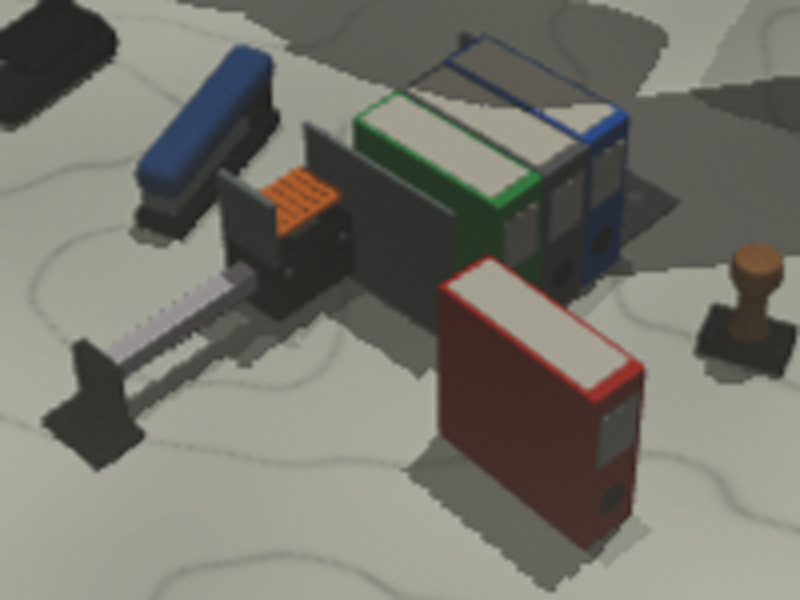

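```bash
cat > h.py <<'E'
import numpy as np, cv2, pickle
def ray(c,uv):
    uv=np.asarray(uv,float).reshape(-1,1,2)
    n=cv2.undistortPoints(uv,c["intrinsics"],c["dist"]).reshape(-1,2)
    R=c["view"][:3,:3];t=c["view"][:3,3]
    D=np.c_[n,np.ones(len(n))]@R
    return -R.T@t, D
def atz(c,uv,z):
    o,D=ray(c,uv); s=(z-o[2])/D[:,2]; return o+s[:,None]*D
def proj(c,P):
    R=c["view"][:3,:3];t=c["view"][:3,3]
    return cv2.projectPoints(np.asarray(P,float).reshape(-1,3),cv2.Rodrigues(R)[0],t,c["intrinsics"],c["dist"])[0].reshape(-1,2)
def tri(c1,u1,c2,u2):
    o1,D1=ray(c1,u1);o2,D2=ray(c2,u2);out=[]
    for a,b in zip(D1,D2):
        A=np.c_[a,-b]; s=np.linalg.lstsq(A,o2-o1,rcond=None)[0]
        p,q=o1+s[0]*a,o2+s[1]*b; out.append(np.r_[(p+q)/2,np.linalg.norm(p-q)])
    return np.array(out)
def snap(name,tag):
    from workcell import vision
    c=vision.read_camera(name); pickle.dump(c,open(f"{tag}.pkl","wb"))
    cv2.imwrite(f"pics/{tag}.png",c["frame"][:,:,::-1]); return c
E
python3 - <<'E'
from h import *
d=pickle.load(open("a.pkl","rb"));T=d["top"];S=d["scene"]
T2=lambda l:np.array(l)/3.3+[215,100]
S2=lambda l:np.array(l)/4+[220,140]
# pts
names=["red spine -x","red spine +x?","red back+x","green spine +x","green back+x","blue back -x","blue spine -x"]
t=T2([(32,230),(42,180),(200,197),(222,298),(386,307),(378,472),(211,464)])
s=S2([(642,370),(590,400),(440,288),(497,205),(357,120),(486,37),(628,115)])
# scene red: corners: (490,258) back -x ; (440,288) back +x; (590,400) spine+x ; (642,370) spine -x
print(np.c_[tri(T,t,S,s)].round(4))
print("pad", tri(T,T2([(374,285),(380,215),(432,218),(428,290)]),S,S2([(342,195),(275,235),(262,192),(305,168)])).round(4))
print("stamp",atz(T,T2([(70,445)]),.07),"stapler",atz(T,T2([(565,325)]),.05))
print(atz(T,T2([(228,475),(405,480)]),.1))
E
```

```text
[[ 5.711e-01  7.010e-02  1.032e-01  8.000e-04]
 [ 6.040e-01  6.300e-02  1.048e-01  1.000e-03]
 [ 5.892e-01 -4.060e-02  1.058e-01  5.000e-04]
 [ 5.224e-01 -5.460e-02  1.079e-01  1.200e-03]
 [ 5.130e-01 -1.603e-01  1.067e-01  1.000e-03]
 [ 4.066e-01 -1.521e-01  1.057e-01  5.000e-04]
 [ 4.152e-01 -4.530e-02  1.058e-01  1.500e-03]]
pad [[ 0.5324 -0.1549  0.068   0.0011]
 [ 0.5806 -0.1609  0.0683  0.0024]
 [ 0.5709 -0.1893  0.0788  0.0135]
 [ 0.527  -0.19    0.0661  0.0027]]
stamp [[0.42981866 0.05211791 0.07      ]] stapler [[ 0.50273245 -0.28558495  0.05      ]]
[[ 0.40740358 -0.05510434  0.1       ]
 [ 0.40095811 -0.16976896  0.1       ]]
```

```bash
cat >> h.py <<'E'
from scipy.spatial.transform import Rotation as Ro
def down(yaw):
    """tool z (jaws) along world angle yaw, tool y down"""
    z=np.array([np.cos(yaw),np.sin(yaw),0]);y=np.array([0,0,-1.]);x=np.cross(y,z)
    return Ro.from_matrix(np.c_[x,y,z]).as_quat()
E
python3 - <<'E'
from h import *
from workcell import bot,hand,kinematics,get_obs
o=get_obs()
R=Ro.from_quat(o["orientation"]).as_matrix();print(R.round(3))
d=pickle.load(open("a.pkl","rb"));W=d["wrist"];V=W["view"]
cam=-V[:3,:3].T@V[:3,3]; print("cam in tool",R.T@(cam-o["position"]),"cam fwd in tool",(R.T@V[2,:3]).round(3))
for yaw in [-0.085,-0.085+np.pi,-0.085+np.pi/2,-0.085-np.pi/2]:
  for p in [(.5,-.12,.3),(.62,-.17,.09),(.6,.1,.06)]:
    q=kinematics.solve_ik(p,down(yaw));print(round(yaw,2),p,None if q is None else np.round(q,2))
E
```

```text
[[-0.965 -0.     0.262]
 [-0.262  0.001 -0.965]
 [-0.    -1.    -0.001]]
cam in tool [-0.07049414 -0.12516116  0.00016441] cam fwd in tool [0.275 0.962 0.001]
-0.09 (0.5, -0.12, 0.3) [-0.24  0.13  1.81 -0.    1.2  -0.15]
-0.09 (0.62, -0.17, 0.09) [-0.27  0.56  1.71 -0.    0.88 -0.18]
-0.09 (0.6, 0.1, 0.06) [ 0.16  0.56  1.8  -0.    0.79  0.25]
3.06 (0.5, -0.12, 0.3) [-0.24  0.13  1.81 -0.    1.2   2.99]
3.06 (0.62, -0.17, 0.09) [-0.27  0.56  1.71 -0.    0.88  2.96]
3.06 (0.6, 0.1, 0.06) [ 0.16  0.56  1.8  -0.    0.79 -2.89]
1.49 (0.5, -0.12, 0.3) [-0.24  0.13  1.81 -0.    1.2  -1.72]
1.49 (0.62, -0.17, 0.09) [-0.27  0.56  1.71 -0.    0.88 -1.76]
1.49 (0.6, 0.1, 0.06) [ 0.16  0.56  1.8  -0.    0.79 -1.32]
-1.66 (0.5, -0.12, 0.3) [-0.24  0.13  1.81 -0.    1.2   1.42]
-1.66 (0.62, -0.17, 0.09) [-0.27  0.56  1.71 -0.    0.88  1.39]
-1.66 (0.6, 0.1, 0.06) [ 0.16  0.56  1.8  -0.    0.79  1.82]
```

Run:
```python
from h import *
from workcell import bot,hand,kinematics,get_obs
bot.reach([.52,-.08,.36],down(-0.085)); snap("wrist","w1"); 
hand.move_gripper(0.0)
bot.reach([.56,-.18,.33],down(-0.085)); snap("wrist","w2"); print(get_obs()["time_s"],get_obs()["gripper_width"],get_obs()["position"])
```

```text
3.8333 0.00018674683894934527 [ 0.5598786  -0.17993466  0.32984633]
```

View pics/w1.png

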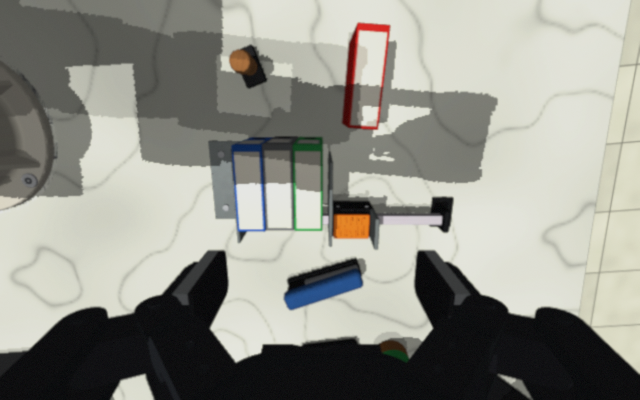

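View pics/w2.png

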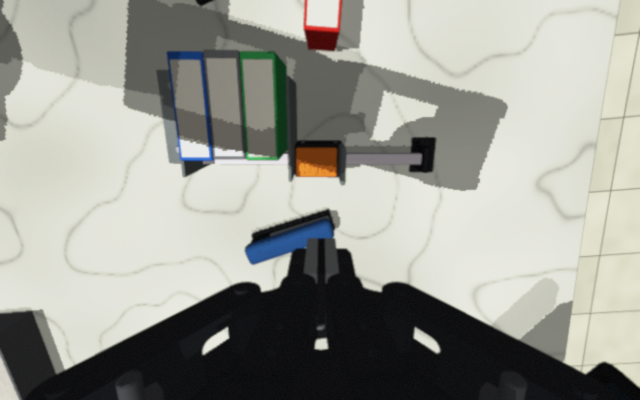

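Run:
```python
import cv2
a=cv2.imread("pics/w1.png")[10:260,200:470]; cv2.imwrite("pics/w1z.png",cv2.resize(a,None,fx=2.4,fy=2.4,interpolation=cv2.INTER_CUBIC))
a=cv2.imread("pics/w2.png")[40:200,150:450]; cv2.imwrite("pics/w2z.png",cv2.resize(a,None,fx=2.5,fy=2.5,interpolation=cv2.INTER_CUBIC))
```

```text
(no output)
```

View pics/w1z.png

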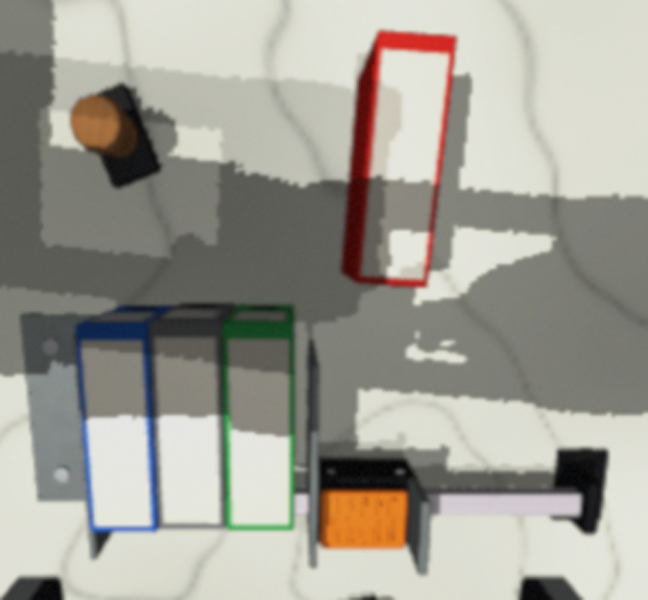

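View pics/w2z.png

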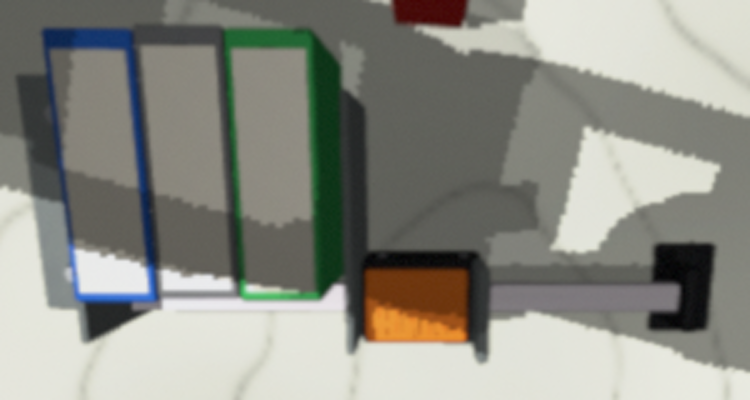

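```bash
cat > fit.py <<'E'
from h import *
d=pickle.load(open("a.pkl","rb"));T=d["top"];S=d["scene"]
w1=pickle.load(open("w1.pkl","rb"));w2=pickle.load(open("w2.pkl","rb"))
T2=lambda l:np.array(l)/3.3+[215,100]
S2=lambda l:np.array(l)/4+[220,140]
A=lambda l:np.array(l)/2.4+[200,10]
B=lambda l:np.array(l)/2.5+[150,40]
def multi(views):
    from numpy.linalg import lstsq
    M=[];b=[]
    for c,u in views:
        o,D=ray(c,[u]);D=D[0]/np.linalg.norm(D[0]);P=np.eye(3)-np.outer(D,D);M.append(P);b.append(P@o)
    X=lstsq(np.vstack(M),np.hstack(b),rcond=None)[0]
    return X,[ (proj(c,X)[0]-u).round(1).tolist() for c,u in views]
E
python3 - <<'E'
from fit import *
P={}
def go(n,**k):
    f=dict(t=(T,T2),s=(S,S2),a=(w1,A),b=(w2,B))
    X,r=multi([(f[i][0],f[i][1](np.array(v))) for i,v in k.items()]); P[n]=X; print(n,X.round(4),r)
go("blue_sp",t=(211,464),s=(628,115),a=(78,325),b=(44,32))
go("blue_bk",t=(378,472),s=(486,37),a=(92,529),b=(78,299))
go("green_sp",t=(222,298),s=(497,205),a=(293,322),b=(310,32))
go("green_bk",t=(386,307),s=(357,120),a=(293,527),b=(320,297))
go("red_sp-",t=(32,230),s=(642,370),a=(380,33))
go("red_sp+",t=(42,180),s=(590,400),a=(456,38))
go("red_bk+",t=(200,197),s=(440,288),a=(427,285))
go("pad1",t=(374,285),s=(342,195),a=(321,490),b=(366,268))
go("pad2",t=(380,215),s=(275,235),a=(407,490),b=(468,268))
go("pad3",a=(405,547),b=(470,341),t=(432,218))
go("pad4",a=(321,547),b=(365,341),t=(428,290),s=(305,168))
go("pad1w",a=(321,490),b=(366,268))
go("pad3w",a=(405,547),b=(470,341))
# rail fit: corners in rail frame
L=np.array([[0,55],[0,-55],[109,55],[109,-55]])/1e3
Q=np.array([P[k][:2] for k in("blue_sp","blue_bk","green_sp","green_bk")])
Lc=L-L.mean(0);Qc=Q-Q.mean(0)
th=np.arctan2((Lc[:,0]*Qc[:,1]-Lc[:,1]*Qc[:,0]).sum(),(Lc*Qc).sum())
R=np.array([[np.cos(th),-np.sin(th)],[np.sin(th),np.cos(th)]]);o=Q.mean(0)-R@L.mean(0)
print("yaw",th,"o",o,"res",(Q-(L@R.T+o)).round(4).tolist())
for k,v in P.items(): print(k,((v[:2]-o)@R*1e3).round(1),round(v[2]*1e3,1))
E
```

```text
blue_sp [ 0.4166 -0.0449  0.1058] [[0.1, -0.8], [0.1, 0.4], [-1.4, 0.2], [-0.5, 0.2]]
blue_bk [ 0.4072 -0.1524  0.1056] [[0.0, -0.2], [-0.4, 0.1], [-0.6, -0.4], [-0.4, -0.1]]
green_sp [ 0.5237 -0.0536  0.1084] [[-0.2, -0.8], [0.3, 0.3], [-0.8, 1.3], [-0.7, -0.3]]
green_bk [ 0.5142 -0.1602  0.1073] [[-0.2, -0.4], [-0.6, 0.0], [-1.0, -0.1], [-0.5, -0.2]]
red_sp- [0.5727 0.0709 0.105 ] [[-0.3, -0.9], [0.1, 0.0], [-1.7, 1.2]]
red_sp+ [0.6058 0.0643 0.1074] [[-0.7, -1.1], [0.4, -0.1], [-1.9, 2.2]]
red_bk+ [ 0.5902 -0.0403  0.1067] [[-0.3, -0.4], [-0.3, -0.0], [-1.2, 0.1]]
pad1 [ 0.5327 -0.1545  0.0681] [[0.0, -0.3], [0.3, 0.1], [0.1, 0.0], [-0.2, 0.5]]
pad2 [ 0.5817 -0.1594  0.0692] [[-0.3, -0.9], [0.7, 0.3], [-0.4, 0.6], [-0.5, 1.1]]
pad3 [ 0.5796 -0.1959  0.0632] [[-0.5, -0.4], [-1.1, 0.4], [0.1, -0.9]]
pad4 [ 0.5283 -0.19    0.067 ] [[-1.2, -0.3], [-0.2, -0.1], [-0.5, -0.2], [-1.0, -0.1]]
pad1w [ 0.5328 -0.1539  0.0695] [[0.2, -0.1], [-0.2, 0.1]]
pad3w [ 0.5804 -0.1951  0.0661] [[0.4, -0.2], [-0.4, 0.2]]
yaw -0.08274448895441046 o [ 0.41111081 -0.09828813] res [[0.0009, -0.0014], [0.0006, 0.0007], [-0.0006, -0.0012], [-0.001, 0.0019]]
blue_sp [ 1.1 53.6] 105.8
blue_bk [  0.6 -54.2] 105.6
green_sp [108.5  53.8] 108.4
green_bk [107.9 -53.2] 107.3
red_sp- [147.  181.9] 105.0
red_sp+ [180.6 178.2] 107.4
red_bk+ [173.6  72.6] 106.7
pad1 [125.8 -46. ] 68.1
pad2 [175.1 -46.8] 69.2
pad3 [176.  -83.4] 63.2
pad4 [124.3 -81.7] 67.0
pad1w [125.9 -45.4] 69.5
pad3w [176.7 -82.5] 66.1
```

```bash
cat >> h.py <<'E'
TH=-0.0827; O=np.array([.4111,-.0983])
RM=np.array([[np.cos(TH),-np.sin(TH)],[np.sin(TH),np.cos(TH)]])
def W(x,y,z): return np.r_[O+RM@np.array([x,y])/1e3,z/1e3]   # rail mm -> world
def rail(p): return np.r_[(np.asarray(p)[:2]-O)@RM*1e3,p[2]*1e3]
def frc(o): return np.r_[RM.T@o["wrist_force"][:2],o["wrist_force"][2]].round(2)
def tip(o): return rail(o["position"]+.017*Ro.from_quat(o["orientation"]).as_matrix()[:,1]).round(1)
E
python3 - <<'E'
from h import *
from workcell import bot,hand,kinematics,get_obs
q=down(TH)
def tz(x,y,z,v=.1): bot.servo_line(W(x,y,z+17),velocity=v)
bot.reach(W(150,-64,95+17+20),q)
o=get_obs();f0=frc(o);print(o["time_s"],tip(o),f0)
tz(150,-64,78,.15)
z=77;zc=None
while z>58:
    tz(150,-64,z,.05); o=get_obs(); f=frc(o)-f0; print(z,tip(o),f,round(o["time_s"],2))
    if f[2]>2 and zc is None: zc=z;
    if f[2]>12 or (zc and z<=zc-6.5): break
    z-=1 if zc is None else 1.5
snap("wrist","w3")
E
```

```text
4.6417 [151.3 -63.8 116.6] [-0.41  0.02  0.02]
77 [150.7 -64.2  78. ] [ 0.6   0.22 -0.23] 5.29
76 [150.  -64.   76.1] [ 0.61 -0.08  0.9 ] 5.54
75 [149.9 -64.   74.9] [0.18 1.18 0.67] 5.79
74 [149.9 -64.   73.9] [-0.43 -0.44  0.02] 6.04
73 [149.9 -64.   72.9] [ 0.46 -0.39 -0.1 ] 6.29
72 [150.1 -64.   72.1] [0.54 0.54 0.72] 6.54
71 [150.1 -64.1  71.1] [ 0.67 -0.26  2.76] 6.79
69.5 [150.2 -64.1  69.5] [ 1.01 -1.22  2.72] 7.04
68.0 [150.2 -64.   68. ] [ 0.39 -0.18  3.76] 7.29
66.5 [150.1 -64.1  66.5] [ 0.84 -1.16  3.38] 7.54
65.0 [150.1 -64.   65. ] [ 1.14 -0.86  3.82] 7.79
63.5 [150.1 -64.1  63.5] [-0.43 -1.62  4.29] 8.04
```

View pics/w3.png

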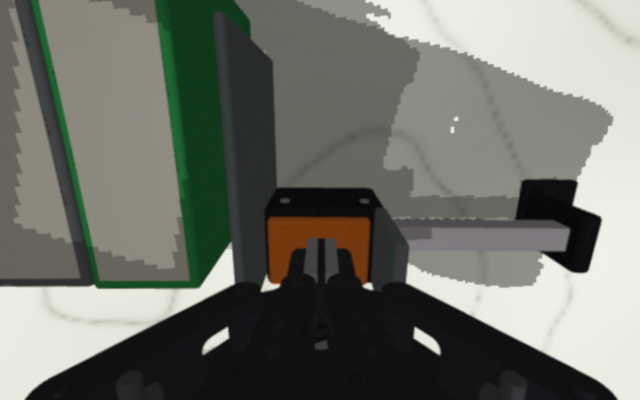

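Run:
```python
from h import *
from workcell import bot,hand,kinematics,get_obs
def tz(x,y,z,v=.1): bot.servo_line(W(x,y,z+17),velocity=v)
x=150
while x<222:
    x+=6 if x<168 else 10
    tz(x,-64,64.3,.05); o=get_obs(); f=frc(o); print(x,tip(o),f,round(o["time_s"],2))
    if abs(f[0])>18: break
snap("wrist","w4");snap("top","t4")
```

```text
156 [156.7 -64.   64.4] [ 1.53 -1.12  3.86] 8.37
162 [162.8 -64.   64.4] [ 0.48 -0.86  5.6 ] 8.63
168 [168.7 -64.   64.4] [ 1.09 -0.13  3.65] 8.9
178 [179.  -64.   64.4] [ 0.8 -0.7  4.3] 9.25
188 [188.9 -64.1  64.4] [ 1.14 -1.67  3.58] 9.6
198 [199.  -64.1  64.5] [ 0.8  -1.56  4.18] 9.95
208 [208.9 -64.1  64.5] [ 1.41 -2.15  4.53] 10.3
218 [219.  -64.   64.5] [ 1.23 -2.44  4.22] 10.65
228 [228.9 -64.   64.4] [ 1.49 -2.07  3.67] 11.0
```

View pics/w4.png

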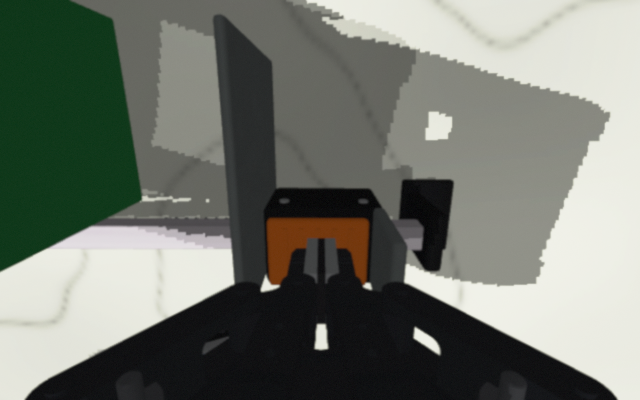

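```bash
cat >> h.py <<'E'
def tilt(a,th=None):
    c,s=np.cos(a),np.sin(a)
    r=np.eye(3); r[:2,:2]=RM
    x=r@np.array([0,-c,s]);y=r@np.array([0,-s,-c]);z=r@np.array([1.,0,0])
    return np.c_[x,y,z]
def Wt(x,y,z,a): # tip centre at rail mm -> tcp
    return W(x,y,z)-.017*tilt(a)[:,1]
E
python3 - <<'E'
from h import *
from workcell import bot,hand,kinematics,get_obs
for deg in (30,35,40):
  a=np.radians(deg);q=Ro.from_matrix(tilt(a)).as_quat()
  for p in [(160,215,130),(160,215,32),(160,64,32)]:
    s=kinematics.solve_ik(Wt(*p,a),q);print(deg,p,None if s is None else np.round(s,2))
def tz(x,y,z,v=.1): bot.servo_line(W(x,y,z+17),velocity=v)
tz(228,-64,80,.1); o=get_obs();print(tip(o),frc(o))
tz(228,-64,150,.25)
c=snap("top","t5"); snap("wrist","w5")
cv2.imwrite("pics/t5z.png",cv2.resize(c["frame"][90:270,215:415,::-1],None,fx=3.3,fy=3.3,interpolation=cv2.INTER_CUBIC))
E
```

```text
30 (160, 215, 130) [ 0.42  0.57  1.66 -0.48  1.23  0.74]
30 (160, 215, 32) [ 0.42  0.7   1.69 -0.52  1.09  0.83]
30 (160, 64, 32) [ 0.2   0.64  1.83 -0.63  0.94  0.73]
35 (160, 215, 130) [ 0.46  0.6   1.63 -0.54  1.29  0.79]
35 (160, 215, 32) [ 0.46  0.74  1.66 -0.57  1.16  0.88]
35 (160, 64, 32) [ 0.24  0.67  1.81 -0.7   1.01  0.81]
40 (160, 215, 130) [ 0.49  0.64  1.61 -0.59  1.36  0.84]
40 (160, 215, 32) [ 0.49  0.78  1.63 -0.61  1.23  0.93]
40 (160, 64, 32) [ 0.28  0.71  1.79 -0.75  1.07  0.88]
[227.8 -63.8  80.3] [ 0.5  -0.05 -0.25]
```

View pics/t5z.png

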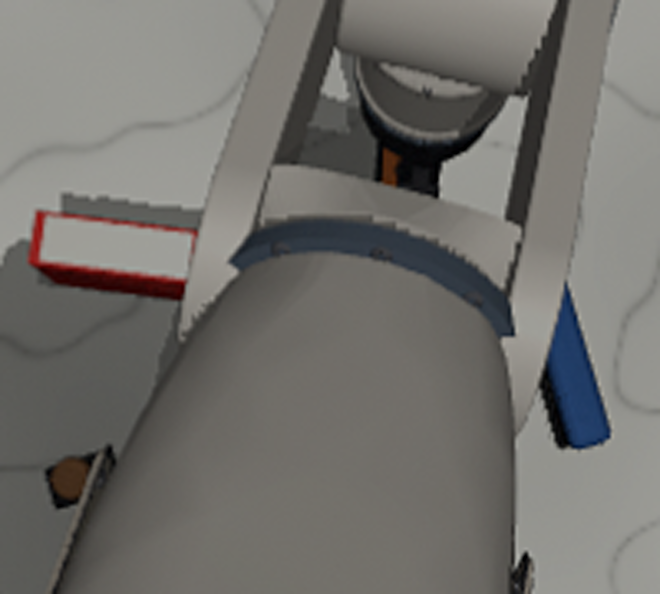

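View pics/w5.png

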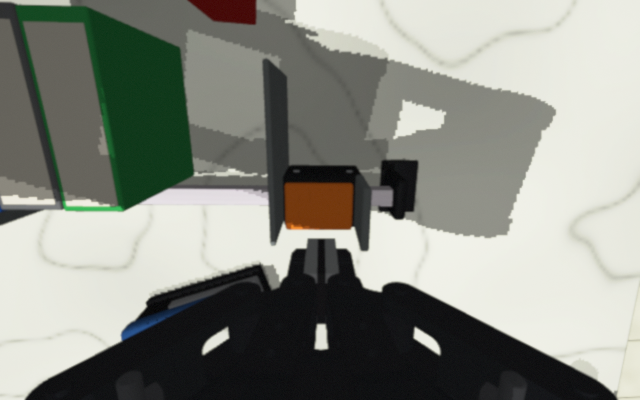

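Run:
```python
from h import *
from workcell import bot,hand,kinematics,get_obs
a=np.radians(35);q=Ro.from_matrix(tilt(a)).as_quat()
bot.servo_line(W(228,-40,190),velocity=.3)
bot.reach(Wt(162,220,150,a),q)
bot.servo_line(Wt(162,210,30,a),velocity=.15)
o=get_obs();f0=frc(o);print(tip(o),f0,o["time_s"])
for y in (195,188,180,165,150):
    bot.servo_line(Wt(162,y,30,a),velocity=.04); o=get_obs(); print(y,tip(o),frc(o)-f0,round(o["time_s"],2))
snap("wrist","w6");snap("scene","s6")
c=pickle.load(open("s6.pkl","rb"));cv2.imwrite("pics/s6z.png",cv2.resize(c["frame"][110:300,200:440,::-1],None,fx=3,fy=3,interpolation=cv2.INTER_CUBIC))
```

```text
[162.6 210.2  30.8] [ 0.33 -0.87  0.24] 14.2333
195 [162.  194.8  30.2] [-0.62  0.26 -0.33] 14.76
188 [161.9 187.8  30. ] [-0.85  0.53 -0.14] 15.08
180 [161.9 179.6  30. ] [ 0.36  1.63 -1.12] 15.43
165 [161.9 164.6  30. ] [-1.52  0.76  0.12] 15.96
150 [161.9 149.6  30. ] [ 1.19  0.96 -0.99] 16.48
```

View pics/w6.png

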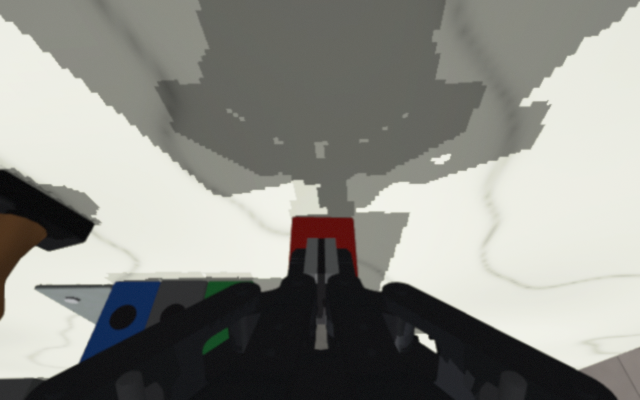

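View pics/s6z.png

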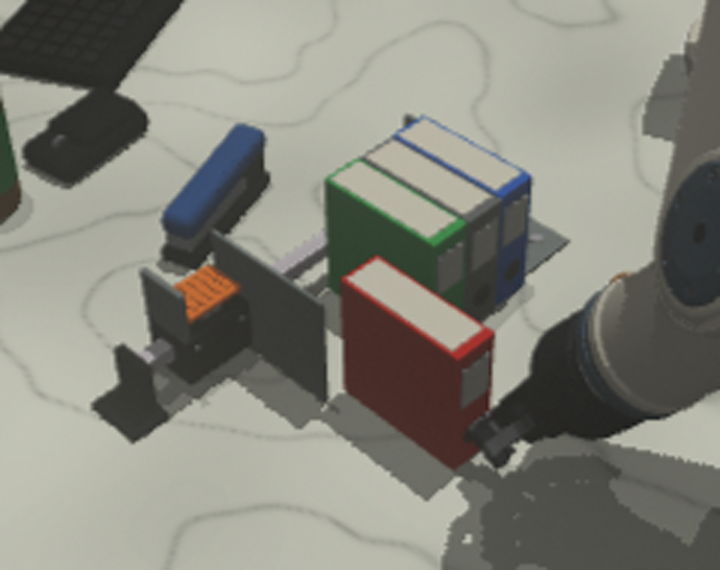

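Run:
```python
from h import *
from workcell import bot,hand,kinematics,get_obs
a=np.radians(35)
for y in [130,110,90,78,74,72,70,69,68,67,66,65,64,63,62,61,60]:
    bot.servo_line(Wt(162,y,30,a),velocity=.05); o=get_obs();f=frc(o); print(y,tip(o),f,round(o["time_s"],2))
    if f[1]>7: break
snap("scene","s7");snap("wrist","w7")
c=pickle.load(open("s7.pkl","rb"));cv2.imwrite("pics/s7z.png",cv2.resize(c["frame"][110:300,200:440,::-1],None,fx=3,fy=3,interpolation=cv2.INTER_CUBIC))
```

```text
130 [161.9 129.5  30. ] [-0.18  0.27 -0.18] 17.13
110 [161.8 109.6  30. ] [-0.37  0.11  0.08] 17.68
90 [161.8  89.6  30. ] [ 0.76 -0.69  0.04] 18.23
78 [161.8  77.5  30. ] [-0.38 -0.47  0.08] 18.62
74 [161.9  73.8  30. ] [0.4  0.32 0.24] 18.88
72 [162.  72.  30.] [-0.11  0.01 -0.24] 19.12
70 [162.1  69.9  30. ] [-0.09  0.95  0.54] 19.38
69 [162.1  69.   30. ] [-0.17 -0.25 -0.16] 19.62
68 [162.  68.  30.] [0.34 0.81 0.85] 19.88
67 [162.   66.9  30. ] [-0.12  1.92  0.5 ] 20.12
66 [162.   65.9  30. ] [1.01 1.5  0.25] 20.38
65 [162.   64.9  30. ] [ 0.19  0.43 -0.23] 20.62
64 [162.   63.9  30. ] [ 1.07  1.24 -0.07] 20.88
63 [162.   62.9  30. ] [-0.35  1.9   0.63] 21.12
62 [162.   61.9  30. ] [ 0.93  0.6  -0.5 ] 21.38
61 [162.   60.9  30. ] [ 0.44  1.56 -0.39] 21.62
60 [162.2  60.7  30. ] [-0.36  5.98  0.52] 21.88
```

View pics/s7z.png

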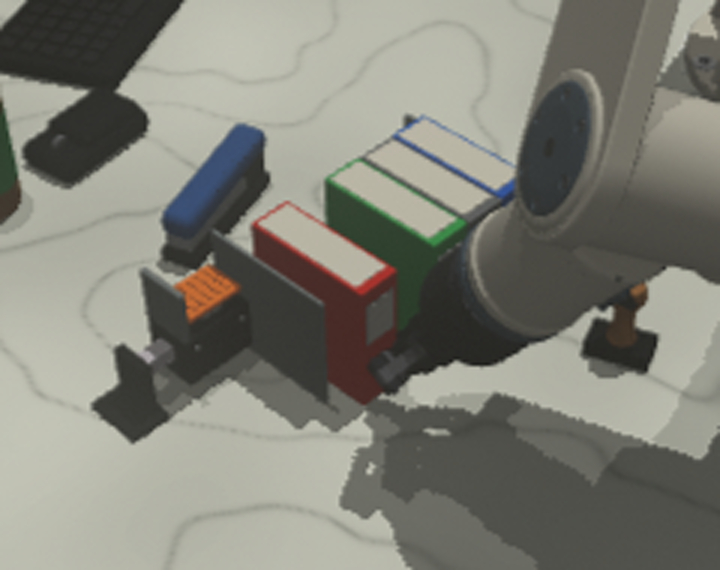

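View pics/w7.png

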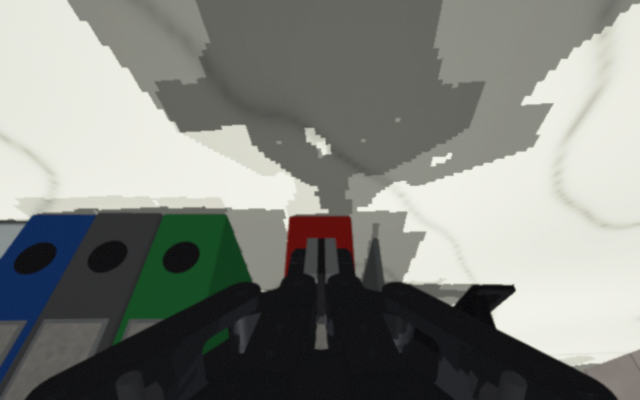

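Run:
```python
from h import *
from workcell import bot,hand,kinematics,get_obs
a=np.radians(35)
bot.servo_line(Wt(162,85,30,a),velocity=.1)
bot.servo_line(Wt(162,130,170,a),velocity=.3)
bot.reach(W(290,-62,150),down(TH))
bot.servo_line(W(290,-62,72+17),velocity=.2)
snap("wrist","w8");o=get_obs();print(tip(o),frc(o),o["time_s"])
```

```text
[290.6 -60.8  72.9] [0.55 0.3  0.77] 24.4833
```

View pics/w8.png

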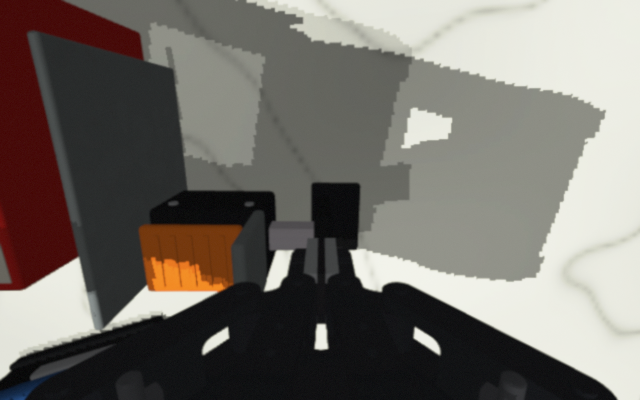

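Run:
```python
from h import *
from workcell import bot,hand,kinematics,get_obs
x=290
while x>205:
    x-=8 if x>235 else (3 if x>229 else 1)
    bot.servo_line(W(x,-62,70+17),velocity=.06); o=get_obs();f=frc(o); print(x,tip(o),f,round(o["time_s"],2))
    if f[0]>21: break
snap("wrist","w9");snap("scene","s9")
c=pickle.load(open("s9.pkl","rb"));cv2.imwrite("pics/s9z.png",cv2.resize(c["frame"][110:300,200:440,::-1],None,fx=3,fy=3,interpolation=cv2.INTER_CUBIC))
```

```text
282 [281.9 -62.1  70.9] [-0.2  -0.48  0.33] 24.77
274 [273.7 -62.1  70.3] [-0.55  0.65 -0.03] 25.05
266 [266.5 -62.1  70.3] [ 1.95 -0.17  1.12] 25.33
258 [258.6 -62.   70.4] [ 4.28 -0.66  2.14] 25.62
250 [250.4 -62.   70.4] [ 3.62 -0.98  2.53] 25.9
242 [242.4 -62.   70.2] [3.54 0.44 2.91] 26.18
234 [234.3 -62.   70.2] [4.03 0.2  3.17] 26.47
231 [231.7 -62.   70.2] [5.76 0.6  2.35] 26.72
228 [229.1 -62.   70.3] [6.59 1.91 2.39] 26.97
227 [228.5 -62.   70.3] [ 9.22  1.28 -0.69] 27.22
226 [227.7 -62.   70.3] [ 9.23  0.92 -0.24] 27.47
225 [226.1 -62.   70.3] [6.44 1.31 0.95] 27.72
224 [225.4 -62.   70.3] [7.49 1.32 1.29] 27.97
223 [224.5 -62.   70.3] [ 7.76  1.71 -0.79] 28.22
222 [223.8 -62.   70.3] [ 9.8   1.36 -1.82] 28.47
221 [223.4 -61.9  70.4] [11.64  2.03 -3.1 ] 28.72
220 [223.2 -61.9  70.4] [14.98  1.06 -4.82] 28.97
219 [223.2 -62.   70.5] [17.7   1.35 -7.42] 29.22
218 [223.1 -62.   70.5] [ 21.7    1.83 -10.31] 29.47
```

View pics/w9.png

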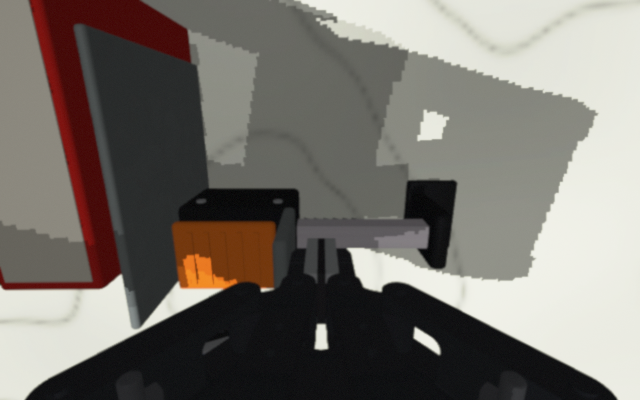

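View pics/s9z.png

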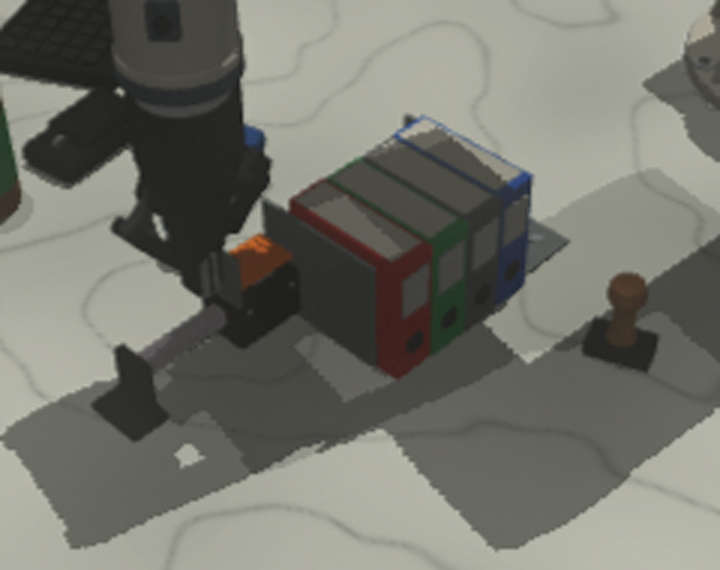

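Run:
```python
from h import *
from workcell import bot,hand,kinematics,get_obs
for x in (220,222,224,226,230,240):
    bot.servo_line(W(x,-62,70+17),velocity=.06); o=get_obs();f=frc(o); print(x,tip(o),f,round(o["time_s"],2))
bot.servo_line(W(240,-62,190),velocity=.25)
bot.reach(W(150,20,330),down(TH))
snap("wrist","w10");c=snap("scene","s10")
w=pickle.load(open("w10.pkl","rb"))
cv2.imwrite("pics/s10z.png",cv2.resize(c["frame"][130:280,210:410,::-1],None,fx=4,fy=4,interpolation=cv2.INTER_CUBIC))
print(get_obs()["time_s"])
```

```text
220 [223.1 -61.9  70.4] [13.92  1.32 -5.44] 29.82
222 [223.2 -61.9  70.1] [7.76 1.28 0.7 ] 30.07
224 [223.3 -61.9  69.5] [ 1.73  0.87 -0.65] 30.32
226 [225.4 -62.   69.7] [-0.47  1.1  -0.22] 30.57
230 [230.2 -62.   70. ] [-0.04 -0.19  0.23] 30.82
240 [240.5 -62.   70. ] [ 0.4  -1.35 -0.18] 31.13
32.5583
```

View pics/w10.png

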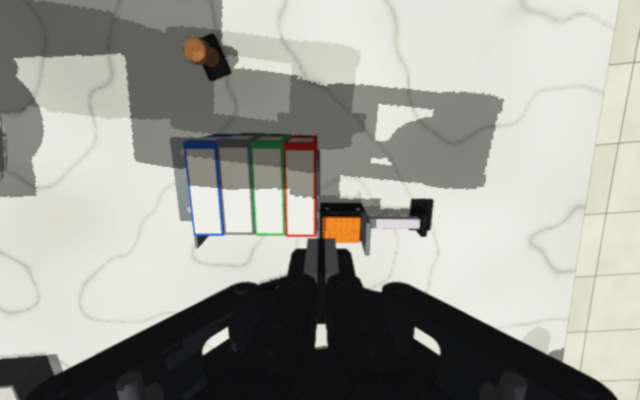

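View pics/s10z.png

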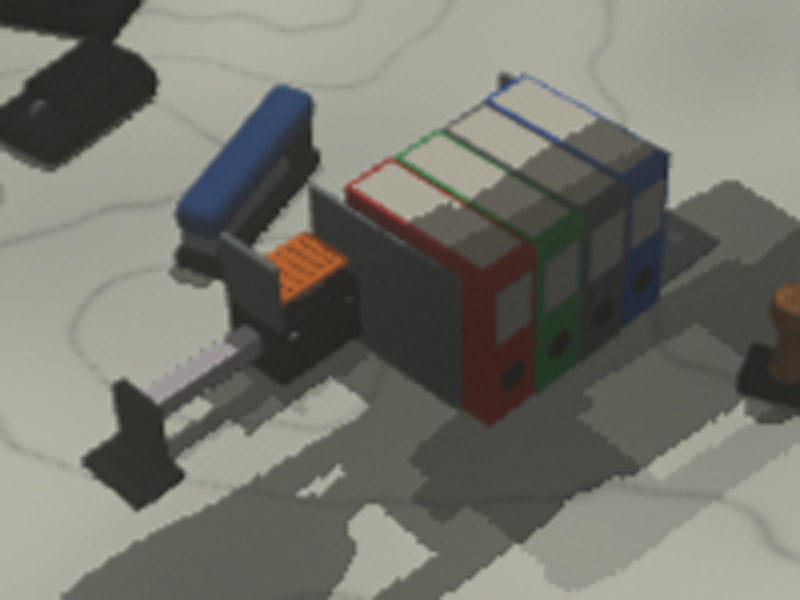

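Run:
```python
from h import *
a=cv2.imread("pics/w10.png")[110:270,160:390]; cv2.imwrite("pics/w10z.png",cv2.resize(a,None,fx=3.4,fy=3.4,interpolation=cv2.INTER_CUBIC))
```

```text
(no output)
```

View pics/w10z.png

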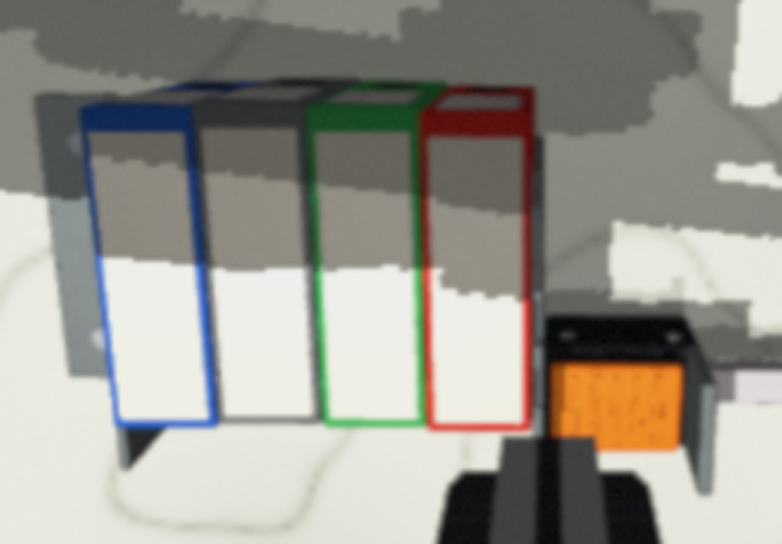

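Run:
```python
from h import *
c=pickle.load(open("s10.pkl","rb"));w=pickle.load(open("w10.pkl","rb"));w1=pickle.load(open("w1.pkl","rb"))
cv2.imwrite("pics/s10y.png",cv2.resize(c["frame"][160:240,290:380,::-1],None,fx=8,fy=7,interpolation=cv2.INTER_LINEAR))
cv2.imwrite("pics/w10y.png",cv2.resize(w["frame"][125:165,175:330,::-1],None,fx=5,fy=12,interpolation=cv2.INTER_LINEAR))
cv2.imwrite("pics/w10x.png",cv2.resize(w["frame"][195:245,195:375,::-1],None,fx=4.4,fy=10,interpolation=cv2.INTER_LINEAR))
```

```text
(no output)
```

View pics/s10y.png

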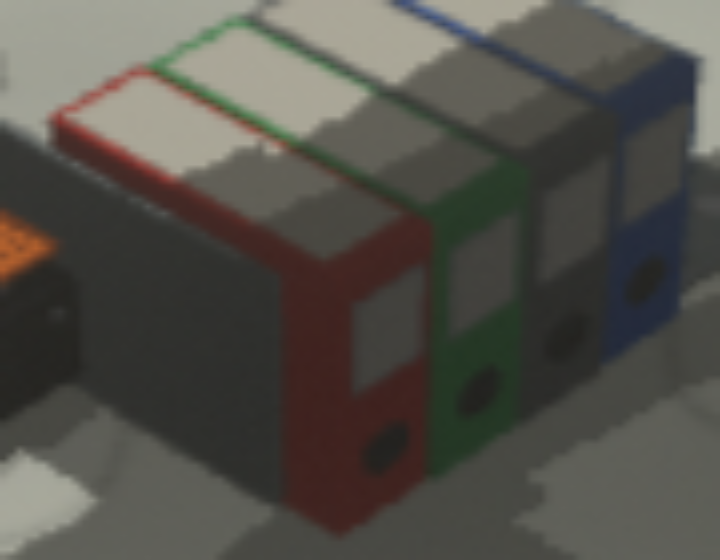

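View pics/w10y.png

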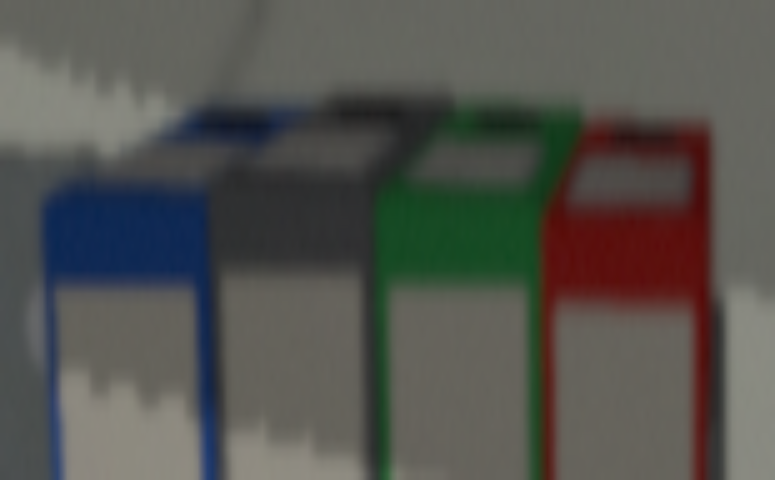

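View pics/w10x.png

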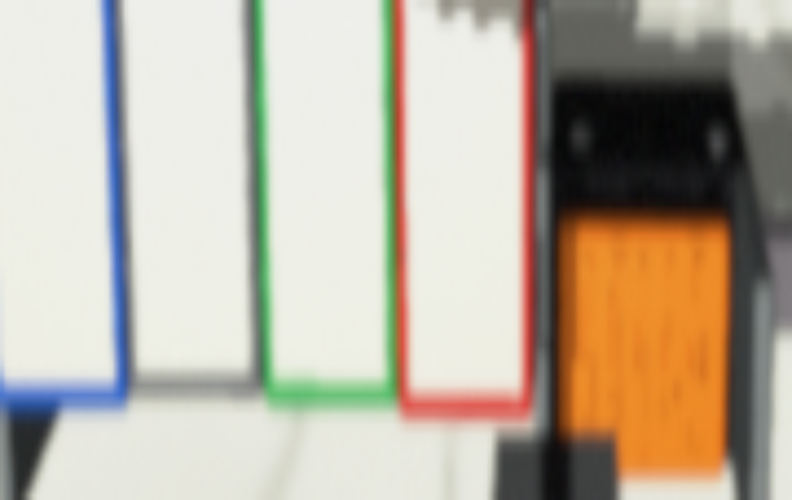

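Run:
```python
from h import *
w=pickle.load(open("w10.pkl","rb"))
for n,u,z in [("pad l",(195+568/4.4,225),.069),("pad r",(195+727/4.4,225),.069),("red +x back",(195+533/4.4,236),.107),("red -x back",(195+402/4.4,236),.107),("plate -x?",(195+533/4.4,218),.1),("plate+x",(195+550/4.4,218),.1),("red +x spine",(175+710/5,125+205/12),.107),("plate end",(175+725/5,125+290/12),.1)]:
    print(n,rail(atz(w,[u],z)[0]).round(1))
```

```text
pad l [154.7 -56.5  69. ]
pad r [201.7 -56.5  69. ]
red +x back [144.9 -56.  107. ]
red -x back [109.6 -56.  107. ]
plate -x? [144.9 -35.9 100. ]
plate+x [149.5 -35.9 100. ]
red +x spine [146.3  54.1 107. ]
plate end [149.6  45.6 100. ]
```

Run:
```python
from workcell import hand_in,get_obs
print(get_obs()["time_s"]); print(hand_in())
```

```text
32.5583
the job is handed in; nothing more can be done
None
```

The red box is filed next to the green one against the bar, the bookend is snug against it, and I handed the job in at 32.6 s.

- **Opening:** I pressed the release pad about 7 mm. With the pad held down, I slid the bookend back about 79 mm, to roughly 0.089 m open. Friction from the fingertips on the pad moved it, so the tab was never pushed.
- **Filing the box:** I pushed the red box straight in from its spine, with the fingertips tilted and low, until it met the bar. The force rose from about 1.5 N to 6 N at that point.
- **Closing:** I pushed the outer face of the tab until it stopped dead at about 22 N. I felt no spring-back when I let go.

**Last checks, from the wrist and scene pictures:**
- **Fit along the rail:** the red box spans about 109.6 to 145–146 mm, and the plate's face is at about 145–146 mm. Any gap is under about 1 mm, which is within measurement error.
- **Spines:** the red spine sits about 1.5 mm deeper than the green one. The other three boxes already differed by about 1 mm and stood slightly off the bar.
- **Rest of the desk:** the stapler and the stamp look untouched, judged by eye. I did not check the bottle and mouse closely.
- **Disagreement:** box and pad heights measured 2 to 5 mm lower than stated (for example 106 mm against 110 mm). That looks like calibration bias, since the fingertips met the pad at about 71.5 mm against the stated 72 mm.

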